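# Find the open gauge port of a brake by feel and slide the gap gauge home

## Robot

A 7-joint arm with a two-finger parallel gripper is mounted at the origin on the work surface. World frame = base frame: x ahead of the robot, y to its left, z up, the work surface at z = 0. Lengths are in m, angles in rad, forces in N, time in s.
With the tool pointing down it reaches from about 0.425 to 0.875 m from the base axis. Payload 4.7 kg.
Tool frame: the origin (TCP) lies between the finger pads; the fingertips stand 11 mm ahead of it and the grasp point (between the pads) lies 8 mm behind it; z points along the fingers, y is the line along which they close (so a half turn about z gives the same grasp; the last joint's range is limited). The gripper opens to 87 mm and grips with 3 to 60 N. Pads are 19 mm wide; open, the fingers measure 117 mm over their backs; the gripper's body (75 mm by 190 mm) begins 51 mm behind the grasp point.
Start: joints at [1.237, 0.321, -0.07, 1.45, 0.023, 1.371, -0.057], TCP at [0.222, -0.611, 0.234] pointing down, gripper open.
Joint ranges: [-2.86, 2.86], [-0.3, 2.09], [-1.38, 1.24], [0.06, 2.45], [-1.56, 4.7], [0.09, 2.05], [-2.69, 2.69]. Speed limits (rad/s): [2.57, 2.57, 3.14, 3.14, 3.14, 3.14, 3.14].

## Interface

Orientations are given as a rotation vector (axis times angle).
In Python, from bench import ctrl gives the robot as it stands. The module is installed in compiled form; this text tells all that it offers.
- The arm moves only by the shell command python3 -m inch 'ROWS' [FORCE]. ROWS is JSON, a list of rows, each an object with "slide": the shift along the tool's x, y, z scaled (see below), a list of three; "angular": the turn, a rotation vector about the tool's x, y, z scaled (see below), a list of three; "claw": the opening, from -1 (shut) to 1 (fully open). In form: [{"slide": [tx, ty, tz], "angular": [rx, ry, rz], "claw": claw}, ...]. A call has 1 to 10 rows; each row is the pose to reach, as a shift and turn from the pose commanded when the call began, along the tool's axes at that moment; what a row does not reach only later rows make up. The controller multiplies each number of a shift by 0.25 m and each number of a turn by 30 degrees. A row lasts 1/10 s, in which the tool goes at most 50 mm and 8.59 degrees, less where a joint would pass 70% of its speed; a pose out of reach is approached as far as the arm can. A call with a number of a shift or a turn outside -1 to 1 is refused whole. A call with a gripper value outside its range is refused whole. The fingers move at their own pace and stop on an object; FORCE is the grip in N (left out, the last holds). Time passes only in rows, so rows that repeat a pose let the fingers close. It gives the time, the measured TCP pose, the force, the opening and the grip force at its end, in the units of the state.
- ctrl.get_state(): the state, without advancing time (a new reading comes with each control period).
- ctrl.get_image(name): name is "scene" or "top"; returns a dict with "color" (420x560x3 uint8, red, green, blue), "depth" (420x560 float32, m along the optical axis (not along the pixel's ray), 0 where there is no reading), "camera_matrix" (3x3 intrinsics, pixels), "dist_coeffs" ([k1, k2, p1, p2, k3] as OpenCV has them; the pictures are not rectified), "extrinsics" (4x4, takes a point from camera to world coordinates). Camera axes: x right, y up, looking along -z (the intrinsics and any distortion apply to the point x, -y, -z); pixel columns grow to the right and rows downward; lengths in m; the calibration is good to about 2 mm. A picture is of the moment at which its call begins.
- ctrl.close_job(): hands the job in; it is judged then, once.
Trained networks look in the newest picture that a camera, given by its name, has taken for a name from the list of things; names that differ only in an ending like _2 or _b are one class to them, and where a whole thing is asked for, a point or a joint stands for the part that bears it (a point fixed in the world has none). Each returns a list of dicts, best first, with "confidence" (0 to 1); they miss things now and then, are a little off and sometimes report something else, mostly with a low value. They report only what shows in the picture. A call takes as long as a camera call. They do not tell look-alikes from the thing itself.
- ctrl.find_in(query, camera): "bbox" ([centre column, centre row, width, height] in pixels, round what is visible of it).
- ctrl.outline_of(query, camera): "mask" (420x560 bool, what is visible of it) and "bbox" ([centre column, centre row, width, height] in pixels, round what is visible of it).
The state is a dict: "time": time; "joint_positions": joint angles; "qd": joint speeds; "joint_torque": joint torques, N m; "position": TCP position; "tool_rot": TCP orientation; "ft_force": force on the tool from outside, world axes, zero at the start; "torque": the same for the moment, N m; "grip_width": opening from 0.0 (shut) to 1.0 (fully open); "grip_force": force on a finger pad.
Only numpy, scipy, OpenCV 4.12 (cv2) and the standard library are available. Lean on these libraries where they do the work, as an engineer would, in place of code of your own. Each camera call takes 0.05 s, during which the arm holds its last target. There are 200 camera calls.

## Task

One of the three low ports round the foot of the upright brake lets the flat gap gauge go all the way in; behind the others a ring inside the brake stops it part way. Feel out which port is open, gently and without forcing the blade, then slide the gauge fully home there, until its shoulders meet the port, and leave it lying in place. Leave the jar, the carton and the bearing where they are.

Things in the scene. Friction and masses are not known exactly. Their poses are not given: they have to be found in the camera images.
- gauge: loose steel T-shaped gap gauge, 0.25 kg, flat on the surface plate (whose top is at z = 20 mm). Origin: centre of the underside of its bar handle; x along the blade to the tip, z up. Handle: 12 mm thick (x), 100 wide (y), 32 high. Blade: 3 mm thick, 60 wide to x = 62 mm, where the square shoulders are; then a tongue 29 wide to x = 107 mm, narrowed to 21 over its last 4 mm
- gauge_tip (a point): middle of the tongue's tip, on the underside of the gauge, at x = 107 mm of the gauge; same axes
- brake: fixed brake standing upright on the surface plate: round drum, aluminium head and foot with a copper coil between, radius 96 mm at the foot, 90 at the toothed head (85 to 107 mm up), 137 mm high. Origin: on its axis, at plate level; x points away from the middle port, where a black terminal box juts out. A ring with one gap stands at any angle inside the foot; it is hidden and does not turn
- port0: one of three alike fixed bosses on the brake's foot, 32 degrees apart: 52 mm wide, 26 high, flat front 108 mm from the brake's axis, with a slot right on the plate, 36 wide, 6.5 high. Origin: centre of the slot's mouth at plate level; x points into the slot, z up. A closed slot stops the tip 16 to 24 mm in; in the open one the gauge is home with its tip 45 mm in. Right-hand port, seen looking in
- port1: the middle port; like port0
- port2: the left-hand port, seen looking in; like port0
- grease: bystander: jar with a black cap, 64 mm in diameter, 85 mm high, on the plate; origin under its centre
- carton: bystander: closed cardboard carton 90 x 150 x 50 mm, on the plate; origin under its centre
- bearing: bystander: steel ring 72 mm in outer diameter, 20 mm high, on the plate; origin under its centre
Not all that is in view belongs to the job. Leave any orange look-alike of the gauge alone.

How it is judged:
At the end, for the whole second after the job is handed in: The gauge lies flat and at rest on the plate, its tongue in the open port, with its tip at least 42.5 mm in (fully home is 45 mm), within 7 mm of the slot's middle and 0.16 rad of its direction (((x of gauge_tip in the frame of port0 above 0.0425 m and y of gauge_tip in the frame of port0 between -0.007 and 0.007 m and angle between the x axis of gauge and the x axis of port0, either way round below 0.16 rad) or (x of gauge_tip in the frame of port1 above 0.0425 m and y of gauge_tip in the frame of port1 between -0.007 and 0.007 m and angle between the x axis of gauge and the x axis of port1, either way round below 0.16 rad) or (x of gauge_tip in the frame of port2 above 0.0425 m and y of gauge_tip in the frame of port2 between -0.007 and 0.007 m and angle between the x axis of gauge and the x axis of port2, either way round below 0.16 rad)) and linear speed of gauge below 0.01 m/s and angle between gauge's own z axis and vertical below 0.06 rad and height (world z) of gauge below 0.025 m); the robot touches nothing.
It fails at once if the gauge is forced: it presses on the brake, a port or the ring inside with more than 30 N (contact force between gauge and brake above 30 N).
It fails at once if the grease is moved more than 20 mm (distance of grease from where it was at the start of the episode above 0.02 m).
It fails at once if the carton is moved more than 20 mm (distance of carton from where it was at the start of the episode above 0.02 m).
It fails at once if the bearing is moved more than 20 mm (distance of bearing from where it was at the start of the episode above 0.02 m).
It also fails if it takes over 64 s, if anything falls off the work surface, if the arm or the gripper's body presses on something with over 40 N, if the wrist force passes 120 N, or if a joint passes its speed limit or range.

## Working session

There is one attempt and no reset: what is moved stays moved. The work goes in short steps, Python scripts to look and compute and a shell command to move; the robot and the scene stay as the last step left them, time stands still between calls to the robot, and variables do not carry over. Pictures are saved under pics/ and viewed, at most 10 in all, crops included, and the job is handed in when it is done.

```bash
mkdir -p pics
cat > h.py <<'E'
import numpy as np, cv2
from scipy.spatial.transform import Rotation as R
from bench import ctrl
def save(im,n): cv2.imwrite('pics/'+n,im['color'][:,:,::-1])
def cloud(im):
    h,w=im['depth'].shape
    v,u=np.mgrid[:h,:w]
    p=cv2.undistortPoints(np.stack([u,v],-1).reshape(-1,1,2).astype(np.float64),np.array(im['camera_matrix']),np.array(im['dist_coeffs'])).reshape(h,w,2)
    d=im['depth']; P=np.stack([p[...,0]*d,-p[...,1]*d,-d],-1)
    T=np.array(im['extrinsics']); W=P@T[:3,:3].T+T[:3,3]; W[d==0]=np.nan
    return W
def pix(im,p):
    T=np.linalg.inv(np.array(im['extrinsics'])); c=np.atleast_2d(p)@T[:3,:3].T+T[:3,3]
    c=c*[1,-1,-1]
    return cv2.projectPoints(c,np.zeros(3),np.zeros(3),np.array(im['camera_matrix']),np.array(im['dist_coeffs']))[0].reshape(-1,2)
E
python3 - <<'E'
from h import *
s=ctrl.get_state();print(s)
for c in ['scene','top']:
    im=ctrl.get_image(c);save(im,c+'0.png');W=cloud(im);np.save(c+'0.npy',W)
    print(c,np.array(im['extrinsics']).round(3).tolist())
    for q in ['gauge','brake','port0','grease','carton','bearing']:
        for r in ctrl.outline_of(q,c)[:4]:
            m=r['mask'];P=W[m];P=P[~np.isnan(P[:,0])]
            print(q,round(r['confidence'],2),np.round(r['bbox']),len(P),np.median(P,0).round(3) if len(P) else '', np.percentile(P,[3,97],axis=0).round(3).tolist() if len(P) else '', np.median(im['color'][m],0))
E
```

```text
{'time': 0.0, 'joint_positions': array([ 1.23707686,  0.32184189, -0.0700957 ,  1.45170082,  0.02261956,
        1.37076829, -0.05689748]), 'qd': array([-0.00026683, -0.0010233 ,  0.00017776, -0.00141446, -0.00022381,
        0.00023357,  0.00145218]), 'joint_torque': array([ 2.74385802e-04, -4.91296721e+01, -4.04117480e-01, -3.12534714e+01,
       -6.39734580e-02,  4.39442054e-02,  1.78533965e-04]), 'position': array([ 0.22132318, -0.61058998,  0.23243634]), 'tool_rot': array([-3.09234048e+00, -5.43352720e-01,  6.99370398e-04]), 'ft_force': array([ 0.45991149, -0.52871696,  1.17161458]), 'torque': array([-0.00401405,  0.01111034,  0.02386782]), 'grip_force': 0.0, 'grip_width': 0.997886206597267}
scene [[0.46, -0.553, 0.694, 1.234], [0.888, 0.272, -0.372, -0.472], [0.017, 0.788, 0.616, 0.738], [0.0, 0.0, 0.0, 1.0]]
gauge 0.71 [284. 243.  56.  40.] 876 [ 0.563 -0.102  0.024] [[0.511, -0.158, 0.021], [0.608, -0.05, 0.054]] [209.  200.5 197. ]
gauge 0.7 [143. 193.  42.  38.] 735 [ 0.168 -0.323  0.006] [[0.148, -0.374, 0.001], [0.249, -0.291, 0.033]] [154.  81.  33.]
gauge 0.25 [239. 334
[... 1389 characters left out ...]
 [0.596 0.173 0.128] [[0.519, 0.089, 0.041], [0.68, 0.281, 0.157]] [214. 213. 203.]
port0 0.6 [209. 149.  10.  22.] 140 [0.604 0.084 0.046] [[0.58, 0.078, 0.023], [0.633, 0.091, 0.052]] [244. 245. 237.]
port0 0.58 [204. 171.  17.  22.] 138 [0.549 0.1   0.046] [[0.53, 0.083, 0.026], [0.571, 0.117, 0.052]] [245. 246. 241.]
grease 0.79 [269.  88.  21.  28.] 663 [ 0.751 -0.062  0.103] [[0.731, -0.089, 0.035], [0.786, -0.035, 0.11]] [44. 45. 46.]
carton 0.77 [372. 177.  60.  67.] 2385 [ 0.533 -0.32   0.07 ] [[0.463, -0.379, 0.04], [0.603, -0.264, 0.075]] [214. 167. 107.]
bearing 0.71 [352.  96.  27.  28.] 516 [ 0.743 -0.279  0.04 ] [[0.708, -0.313, 0.021], [0.774, -0.248, 0.045]] [212. 209. 201.]
```

Run:
```python
import cv2,numpy as np
a=cv2.imread('pics/scene0.png');b=cv2.imread('pics/top0.png')
A=cv2.resize(a[150:330,220:450],None,fx=2.6,fy=2.6,interpolation=2)
cv2.imwrite('pics/s1.png',A)
B=cv2.resize(b[60:260,100:330],None,fx=3,fy=3,interpolation=2)
cv2.imwrite('pics/t1.png',B)
from h import *
from scipy.optimize import least_squares
for c in ['scene','top']:
    W=np.load(c+'0.npy').reshape(-1,3);W=W[~np.isnan(W[:,0])]
    # brake: drum foot & head fits
    near=W[(abs(W[:,0]-.61)<.16)&(abs(W[:,1]-.19)<.16)]
    for lo,hi,r in [(.108,.125,.09),(.06,.1,.096)]:
        Q=near[(near[:,2]>lo)&(near[:,2]<hi)&(np.hypot(near[:,0]-.61,near[:,1]-.185)<.107)]
        f=least_squares(lambda p:np.hypot(Q[:,0]-p[0],Q[:,1]-p[1])-p[2],[.6,.18,r],loss='soft_l1',f_scale=.003)
        print(c,'brake',lo,f.x.round(4),len(Q))
    T=near[(near[:,2]>.15)]; print('top',T[:,2].mean().round(3),cv2.minEnclosingCircle(T[:,:2].astype(np.float32)), len(T))
    pl=W[(W[:,0]>.4)&(W[:,0]<.8)&(abs(W[:,2]-.02)<.008)];print('plate',np.median(pl[:,2]))
    # gauge
    G=W[(W[:,0]>.48)&(W[:,0]<.64)&(W[:,1]>-.19)&(W[:,1]<-.02)&(W[:,2]<.08)]
    H=G[G[:,2]>.046];print('handle top',len(H),np.median(H[:,2]),cv2.minAreaRect(H[:,:2].astype(np.float32)))
```

```text
scene brake 0.108 [0.6051 0.1853 0.0875] 533
scene brake 0.06 [0.606  0.1843 0.0754] 756
top 0.157 ((0.6071246862411499, 0.18368934094905853), 0.023237714543938637) 198
plate 0.020932161187486753
handle top 171 0.0521771114063847 ((0.5373252034187317, -0.12693701684474945), (0.012842128053307533, 0.10110842436552048), 47.8560676574707)
top brake 0.108 [0.6064 0.1838 0.0822] 521
top brake 0.06 [0.6103 0.1982 0.0881] 116
top 0.157 ((0.6066202521324158, 0.18494153022766113), 0.021744264289736748) 278
plate 0.020581038127396534
handle top 187 0.05213472701360278 ((0.5340712070465088, -0.12443685531616211), (0.012388709001243114, 0.10041604936122894), 47.502864837646484)
```

View pics/s1.png

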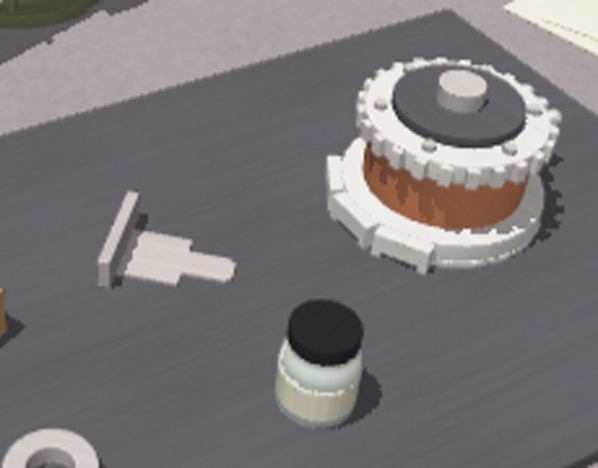

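View pics/t1.png

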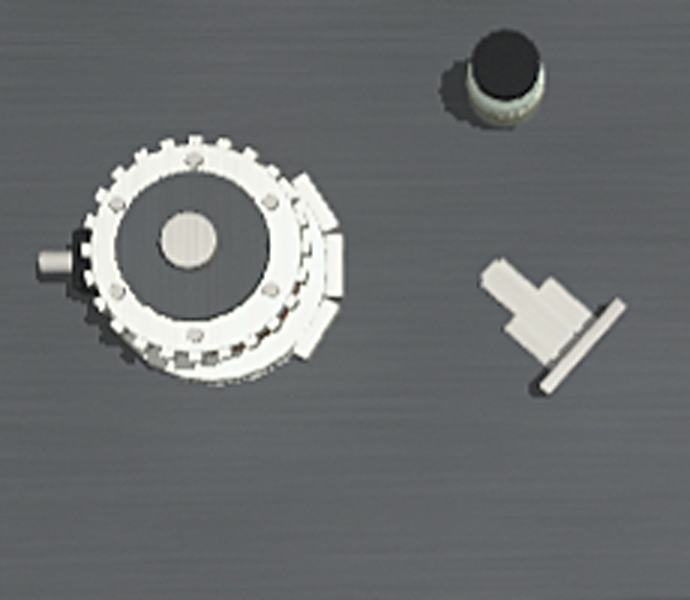

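The scene crop shows the gauge (tip towards the brake), the brake with its three bosses on the −y side, and the jar. In the top crop the bosses are at about (320,205), (335,265) and (315,330), and the gauge runs from (582,345) to (493,270). Next I fit the ports and gauge and work out the approach. I'll grip the sides of the 60 mm blade, because that keeps the gripper body clear of the brake head and the jar.

```bash
cat >> h.py <<'E'
from scipy.optimize import least_squares, minimize
def gauge(W,c0=(.57,-.09),yaw0=.8,rad=.1):
    """fit handle-top rectangle (z~.052) and blade points; returns origin xy,yaw"""
    P=W.reshape(-1,3);P=P[~np.isnan(P[:,0])];P=P[np.hypot(P[:,0]-c0[0],P[:,1]-c0[1])<rad]
    H=P[(P[:,2]>.046)&(P[:,2]<.057)]
    r=cv2.minAreaRect(H[:,:2].astype(np.float32));b=cv2.boxPoints(r)
    e=[b[1]-b[0],b[2]-b[1]];n=min(e,key=np.linalg.norm);y=np.arctan2(n[1],n[0])
    if np.cos(y-yaw0)<0:y+=np.pi
    return np.array(r[0]),y,r[1]
E
python3 - <<'E'
from h import *
C=np.array([.6067,.1843])
for c in ['scene','top']:
    W=np.load(c+'0.npy');o,y,s=gauge(W)
    print(c,'gauge',o.round(4),np.degrees(y).round(1),s)
    P=W.reshape(-1,3);P=P[~np.isnan(P[:,0])];d=P[:,:2]-C;r=np.hypot(*d.T);a=np.degrees(np.arctan2(d[:,1],d[:,0]))
    m=(r>.1)&(r<.118)&(P[:,2]>.026)&(P[:,2]<.056)
    print(np.histogram(a[m],bins=np.arange(-180,180,4)))
    Q=P[m][:,:2]
    # model: 3 fronts at 108 with normals phi, phi+-32: residual = max-plane distance over top-face-edge/front pts
    F=P[m&(P[:,2]<.043)][:,:2]
    def f(p):
        dd=F-p[:2];return min_res(dd,p[2])
    def min_res(dd,phi):
        v=[]
        for k in(-1,0,1):
            t=phi+np.radians(32)*k;n=np.array([np.cos(t),np.sin(t)]);u=np.array([-n[1],n[0]])
            v.append(np.hypot(dd@n-.108,np.maximum(abs(dd@u)-.026,0)))
        return np.min(v,0)
    R_=least_squares(f,[*C,np.radians(-90)],loss='soft_l1',f_scale=.002)
    print('brake',R_.x[:2].round(4),np.degrees(R_.x[2]).round(2),len(F),R_.cost, 'std',np.median(abs(R_.fun)))
s=ctrl.get_state();print(R.from_rotvec(s['tool_rot']).as_matrix().round(3))
E
```

```text
scene gauge [ 0.5373 -0.1269] 47.9 (0.012842128053307533, 0.10110842436552048)
(array([ 0,  0,  0,  0,  0,  0,  0,  0,  0,  0,  0, 10, 12,  8,  6,  9,  9,
       16, 14, 17, 20, 18, 20, 19, 20, 26, 15, 27, 27, 27, 26, 26, 28, 32,
        2,  0,  0,  0,  0,  0,  0,  0,  0,  0,  0,  0,  0,  0,  0,  0,  0,
        0,  0,  0,  0,  0,  0,  0,  0,  0,  0,  0,  0,  0,  0,  0,  0,  0,
        0,  0,  0,  0,  0,  0,  0,  0,  0,  0,  0,  0,  0,  0,  0,  0,  0,
        0,  0,  0,  0]), array([-180, -176, -172, -168, -164, -160, -156, -152, -148, -144, -140,
       -136, -132, -128, -124, -120, -116, -112, -108, -104, -100,  -96,
        -92,  -88,  -84,  -80,  -76,  -72,  -68,  -64,  -60,  -56,  -52,
        -48,  -44,  -40,  -36,  -32,  -28,  -24,  -20,  -16,  -12,   -8,
         -4,    0,    4,    8,   12,   16,   20,   24,   28,   32,   36,
         40,   44,   48,   52,   56,   60,   64,   68,   72,   76,   80,
         84,   88,   92,   96,  100,  104,  108,  112,  116,  120,  124,
        128,  132,  136,  140,  144,  148,  152,  156,  160,  164,  168,
        172,  176]))
brake [0.6063 0
[... 601 characters left out ...]
148, -144, -140,
       -136, -132, -128, -124, -120, -116, -112, -108, -104, -100,  -96,
        -92,  -88,  -84,  -80,  -76,  -72,  -68,  -64,  -60,  -56,  -52,
        -48,  -44,  -40,  -36,  -32,  -28,  -24,  -20,  -16,  -12,   -8,
         -4,    0,    4,    8,   12,   16,   20,   24,   28,   32,   36,
         40,   44,   48,   52,   56,   60,   64,   68,   72,   76,   80,
         84,   88,   92,   96,  100,  104,  108,  112,  116,  120,  124,
        128,  132,  136,  140,  144,  148,  152,  156,  160,  164,  168,
        172,  176]))
brake [0.6051 0.1889] -97.56 81 0.0030950603852666968 std 0.003633211597646033
[[ 0.94   0.341  0.   ]
 [ 0.341 -0.94  -0.   ]
 [-0.     0.    -1.   ]]
```

```bash
cat > go.py <<'E'
import sys
from h import *
# usage: go.py x y z yaw(tool x, deg) -> slide/angular from present measured pose
x,y,z,w=map(float,sys.argv[1:5]);s=ctrl.get_state();M=R.from_rotvec(s['tool_rot'])
T=R.from_euler('ZX',[w,180],degrees=True)
print('pos',s['position'].round(4),'yaw',round(M.as_euler('ZXY',degrees=True)[0],2),'F',s['ft_force'].round(1),'t',s['time'])
print('slide',(M.inv().apply(np.array([x,y,z])-s['position'])/.25).round(4),'ang',((M.inv()*T).as_rotvec(degrees=True)/30).round(4))
E
python3 go.py .39 -.36 .2 47.7; python3 go.py .5545 -.105 .1 47.7
```

```text
pos [ 0.2215 -0.6111  0.2337] yaw -160.07 F [-0.4 -0.1  0.2] t 0.7
slide [ 0.9759 -0.7147  0.1345] ang [ 3.000e-04  2.000e-04 -9.257e-01]
pos [ 0.2215 -0.6111  0.2337] yaw -160.07 F [-0.4 -0.1  0.2] t 0.7
slide [ 1.9422 -1.4494  0.5343] ang [ 3.000e-04  2.000e-04 -9.257e-01]
```

```bash
python3 -m inch '[{"slide":[0.15,-0.11,0.02],"angular":[0,0,-0.2],"claw":1},{"slide":[0.3,-0.22,0.04],"angular":[0,0,-0.4],"claw":1},{"slide":[0.45,-0.33,0.06],"angular":[0,0,-0.6],"claw":1},{"slide":[0.6,-0.44,0.08],"angular":[0,0,-0.8],"claw":1},{"slide":[0.75,-0.55,0.1],"angular":[0,0,-0.926],"claw":1},{"slide":[0.9,-0.66,0.12],"angular":[0,0,-0.926],"claw":1},{"slide":[0.976,-0.715,0.134],"angular":[0,0,-0.926],"claw":1},{"slide":[0.976,-0.715,0.134],"angular":[0,0,-0.926],"claw":1}]'; python3 go.py .5545 -.105 .1 47.7
```

```text
time: 1.5
position: [0.3928, -0.3555, 0.2]
tool_rot: [-2.868, -1.281, -0.002]
ft_force: [0.2, 0.5, 0.2]
grip_width: 1.002
grip_force: 0.0
pos [ 0.3928 -0.3555  0.2   ] yaw -131.85 F [0.2 0.5 0.2] t 1.5
slide [ 1.1772 -0.1867  0.4018] ang [-0.0005 -0.0028  0.015 ]
```

```bash
python3 -m inch '[{"slide":[0.18,-0.03,0],"angular":[0,0,0],"claw":1},{"slide":[0.36,-0.06,0],"angular":[0,0,0],"claw":1},{"slide":[0.54,-0.09,0],"angular":[0,0,0],"claw":1},{"slide":[0.72,-0.12,0.1],"angular":[0,0,0],"claw":1},{"slide":[0.9,-0.15,0.2],"angular":[0,0,0],"claw":1},{"slide":[0.96,-0.18,0.3],"angular":[0,0,0],"claw":1},{"slide":[0.96,-0.187,0.3],"angular":[0,0,0],"claw":1},{"slide":[0.96,-0.187,0.3],"angular":[0,0,0],"claw":1}]'; python3 go.py .5545 -.105 .05 47.7
```

```text
time: 2.3
position: [0.5163, -0.1521, 0.1249]
tool_rot: [2.874, 1.27, -0.002]
ft_force: [-0.7, 0.0, 0.1]
grip_width: 1.003
grip_force: 0.0
pos [ 0.5163 -0.1521  0.1249] yaw -132.32 F [-0.7  0.   0.1] t 2.3
slide [ 0.2425 -0.0138  0.2994] ang [-0.001   0.0024 -0.0006]
```

```bash
python3 -m inch '[{"slide":[0.1,-0.007,0],"angular":[0,0,0],"claw":1},{"slide":[0.243,-0.014,0.05],"angular":[0,0,0],"claw":1},{"slide":[0.243,-0.014,0.1],"angular":[0,0,0],"claw":1},{"slide":[0.243,-0.014,0.1],"angular":[0,0,0],"claw":1}]'
python3 - <<'E'
from h import *
for c in ['scene','top']:
    im=ctrl.get_image(c);save(im,c+'1.png')
a=cv2.imread('pics/scene1.png')
cv2.imwrite('pics/s2.png',cv2.resize(a[120:320,180:420],None,fx=3,fy=3,interpolation=2))
E
python3 go.py .5545 -.105 .035 47.7
```

```text
time: 2.7
position: [0.5545, -0.1055, 0.0996]
tool_rot: [2.874, 1.268, -0.003]
ft_force: [-0.3, -0.8, -1.1]
grip_width: 0.998
grip_force: 0.0
pos [ 0.5548 -0.1065  0.1007] yaw -132.49 F [ 0.4 -0.6  0. ] t 2.8
slide [ 0.0038 -0.0054  0.2628] ang [ 0.0023  0.0022 -0.0063]
```

View pics/s2.png

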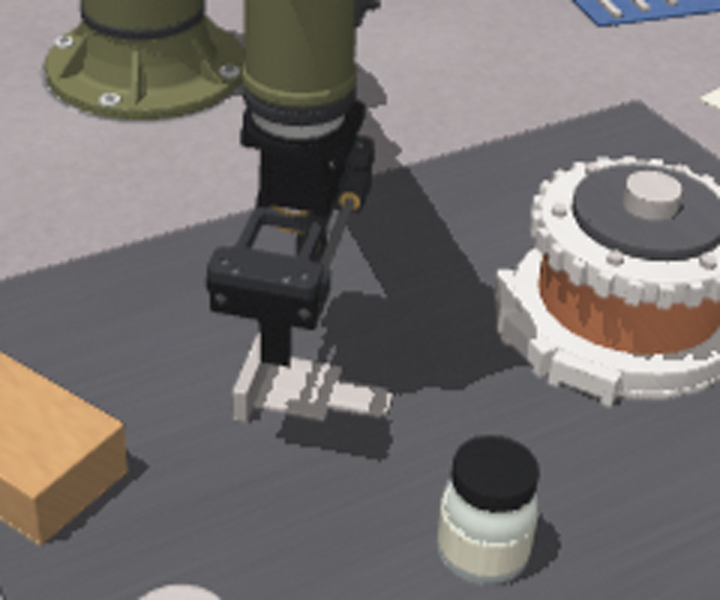

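The gripper is centred over the blade, just ahead of the handle (crop about (275,350)). I'll descend from here.

```bash
python3 -m inch '[{"slide":[0,0,0.06],"angular":[0,0,0],"claw":1},{"slide":[0,0,0.12],"angular":[0,0,0],"claw":1},{"slide":[0,0,0.18],"angular":[0,0,0],"claw":1},{"slide":[0,0,0.24],"angular":[0,0,0],"claw":1},{"slide":[0,0,0.264],"angular":[0,0,0],"claw":1},{"slide":[0,0,0.264],"angular":[0,0,0],"claw":1},{"slide":[0,0,0.264],"angular":[0,0,0],"claw":1}]'; python3 -m inch '[{"slide":[0,0,0.004],"angular":[0,0,0],"claw":1},{"slide":[0,0,0.004],"angular":[0,0,0],"claw":1}]';python3 -m inch '[{"slide":[0,0,0.004],"angular":[0,0,0],"claw":1},{"slide":[0,0,0.004],"angular":[0,0,0],"claw":1}]'
```

```text
time: 3.5
position: [0.5553, -0.1034, 0.0338]
tool_rot: [-2.873, -1.271, -0.0]
ft_force: [0.5, -0.0, -0.1]
grip_width: 0.999
grip_force: 0.0
time: 3.7
position: [0.5554, -0.1036, 0.0331]
tool_rot: [2.873, 1.27, 0.0]
ft_force: [0.8, -0.1, 1.0]
grip_width: 0.997
grip_force: 0.0
time: 3.9
position: [0.5552, -0.1037, 0.032]
tool_rot: [2.873, 1.27, -0.0]
ft_force: [-0.1, -0.6, -0.0]
grip_width: 0.998
grip_force: 0.0
```

```bash
python3 -m inch '[{"slide":[0,0,0.003],"angular":[0,0,0],"claw":1},{"slide":[0,0,0.003],"angular":[0,0,0],"claw":1}]'; python3 -m inch '[{"slide":[0,0,0],"angular":[0,0,0],"claw":0.2},{"slide":[0,0,0],"angular":[0,0,0],"claw":0.2},{"slide":[0,0,0],"angular":[0,0,0],"claw":0.2},{"slide":[0,0,0],"angular":[0,0,0],"claw":0.2},{"slide":[0,0,0],"angular":[0,0,0],"claw":0.2},{"slide":[0,0,0],"angular":[0,0,0],"claw":0.2}]' 8
```

```text
time: 4.1
position: [0.5553, -0.1036, 0.0315]
tool_rot: [2.873, 1.27, 0.0]
ft_force: [-0.6, -0.2, 1.8]
grip_width: 1.003
grip_force: 0.8
time: 4.7
position: [0.5554, -0.1036, 0.0315]
tool_rot: [2.873, 1.271, 0.0]
ft_force: [-0.1, 1.0, 4.0]
grip_width: 0.691
grip_force: 9.0
```

```bash
python3 go.py .5062 .0191 .032 58.7
```

```text
pos [ 0.5554 -0.1036  0.0315] yaw -132.29 F [-0.1  1.   4. ] t 4.7
slide [ 0.2306 -0.4757 -0.0022] ang [ 7.000e-04 -2.000e-04 -3.662e-01]
```

```bash
python3 -m inch '[{"slide":[0.02,-0.04,-0.002],"angular":[0,0,-0.04],"claw":0.2},{"slide":[0.05,-0.1,-0.003],"angular":[0,0,-0.08],"claw":0.2},{"slide":[0.08,-0.16,-0.003],"angular":[0,0,-0.13],"claw":0.2},{"slide":[0.11,-0.22,-0.003],"angular":[0,0,-0.18],"claw":0.2},{"slide":[0.14,-0.28,-0.003],"angular":[0,0,-0.22],"claw":0.2},{"slide":[0.17,-0.34,-0.003],"angular":[0,0,-0.27],"claw":0.2},{"slide":[0.2,-0.4,-0.003],"angular":[0,0,-0.32],"claw":0.2},{"slide":[0.22,-0.45,-0.003],"angular":[0,0,-0.366],"claw":0.2},{"slide":[0.23,-0.476,-0.003],"angular":[0,0,-0.366],"claw":0.2},{"slide":[0.23,-0.476,-0.003],"angular":[0,0,-0.366],"claw":0.2}]'
python3 - <<'E'
from h import *
for c in ['scene','top']:
    im=ctrl.get_image(c);save(im,c+'2.png');W=cloud(im);np.save(c+'2.npy',W)
    C=np.array([.6065,.1845,.024]);
    for k,th in ((0,122.7),(1,90.7),(2,58.7)):
        d=np.array([np.cos(np.radians(th)),np.sin(np.radians(th)),0]);p=pix(im,np.array([C-d*.108,C-d*.2]));
        img=cv2.line(im['color'],tuple(p[0].round().astype(int).tolist()),tuple(p[1].round().astype(int).tolist()),(255,0,0),1)
    x0,y0=(260,170) if c=='scene' else (150,100)
    cv2.imwrite(f'pics/{c}2c.png',cv2.resize(img[y0:y0+120,x0:x0+160,::-1],None,fx=5,fy=5,interpolation=2))
E
python3 go.py .5062 .0191 .032 58.7
```

```text
time: 5.7
position: [0.5054, 0.02, 0.032]
tool_rot: [-2.737, -1.542, 0.0]
ft_force: [0.3, 0.4, -2.4]
grip_width: 0.684
grip_force: 8.0
pos [0.5061 0.0183 0.0321] yaw -121.35 F [-0.5 -0.7 -2.3] t 5.8
slide [ 0.0028 -0.0013  0.0003] ang [ 0.0012  0.0007 -0.0017]
```

View pics/scene2c.png

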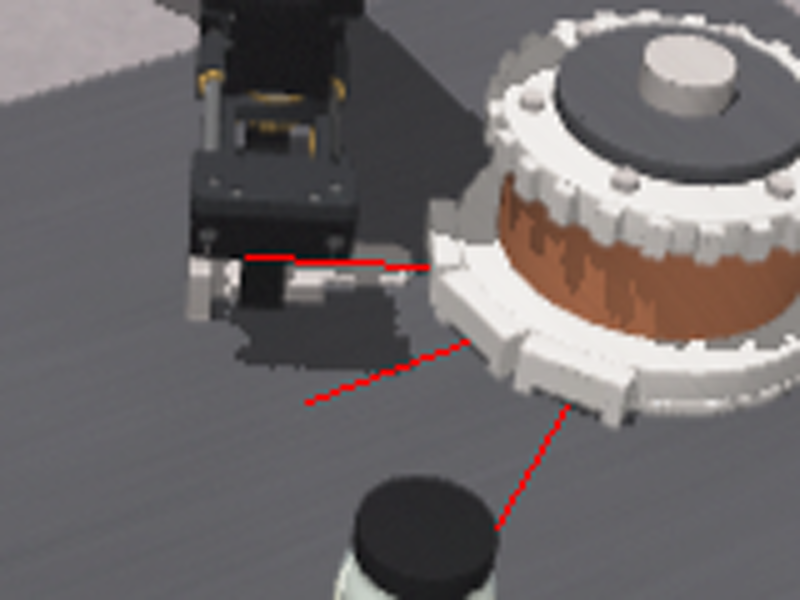

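View pics/top2c.png

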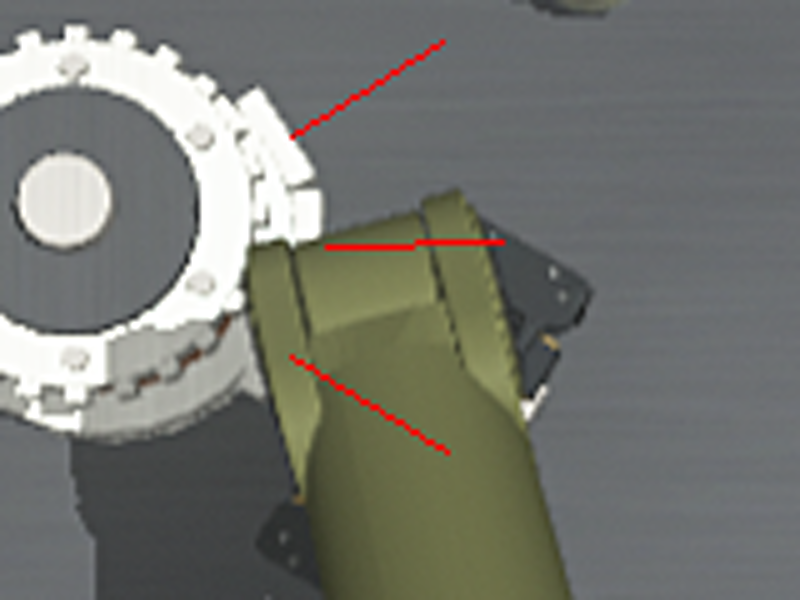

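The scene crop shows the tongue tip at (405,267), on the line into port2 and about 8 mm short of it. The top view is hidden by the arm there. I'll probe port2 with the light grip limiting the push.

```bash
python3 -m inch '[{"slide":[0.008,0,0],"angular":[0,0,0],"claw":0.2},{"slide":[0.016,0,0],"angular":[0,0,0],"claw":0.2},{"slide":[0.024,0,0],"angular":[0,0,0],"claw":0.2},{"slide":[0.032,0,0],"angular":[0,0,0],"claw":0.2},{"slide":[0.04,0,0],"angular":[0,0,0],"claw":0.2},{"slide":[0.048,0,0],"angular":[0,0,0],"claw":0.2}]'; python3 -m inch '[{"slide":[0.008,0,0],"angular":[0,0,0],"claw":0.2},{"slide":[0.016,0,0],"angular":[0,0,0],"claw":0.2}]';python3 go.py .5062 .0191 .032 58.7
```

```text
time: 6.4
position: [0.5122, 0.0294, 0.032]
tool_rot: [2.738, 1.54, -0.0]
ft_force: [0.7, 1.0, -1.4]
grip_width: 0.684
grip_force: 8.0
time: 6.6
position: [0.5143, 0.0328, 0.032]
tool_rot: [2.738, 1.54, -0.0]
ft_force: [-0.2, -0.9, -1.1]
grip_width: 0.684
grip_force: 8.0
pos [0.5143 0.0328 0.032 ] yaw -121.31 F [-0.2 -0.9 -1.1] t 6.6
slide [-0.0637  0.001   0.0001] ang [ 0.0001  0.0002 -0.0002]
```

```bash
python3 -m inch '[{"slide":[0.008,0,0],"angular":[0,0,0],"claw":0.2},{"slide":[0.016,0,0],"angular":[0,0,0],"claw":0.2}]'; for i in 1; do python3 -m inch '[{"slide":[0.008,0,0],"angular":[0,0,0],"claw":0.2}]' ; python3 -m inch '[{"slide":[0.008,0,0],"angular":[0,0,0],"claw":0.2}]';python3 -m inch '[{"slide":[0.008,0,0],"angular":[0,0,0],"claw":0.2}]'; done
```

```text
time: 6.8
position: [0.5163, 0.0362, 0.032]
tool_rot: [2.738, 1.54, -0.0]
ft_force: [0.3, 0.1, -1.7]
grip_width: 0.683
grip_force: 8.0
time: 6.9
position: [0.5174, 0.0379, 0.032]
tool_rot: [2.738, 1.54, -0.0]
ft_force: [-0.5, -0.8, -2.4]
grip_width: 0.689
grip_force: 8.0
time: 7.0
position: [0.5183, 0.0394, 0.032]
tool_rot: [2.738, 1.539, -0.001]
ft_force: [-1.3, -3.2, -0.7]
grip_width: 0.684
grip_force: 8.0
time: 7.1
position: [0.5183, 0.0396, 0.0318]
tool_rot: [2.738, 1.538, -0.006]
ft_force: [-4.4, -5.9, 3.0]
grip_width: 0.688
grip_force: 8.0
```

Port2 stops the tip about 16 mm in, at roughly 7 N, so it is closed. I'll back off and move round to port1.

```bash
python3 -m inch '[{"slide":[-0.02,0,0],"angular":[0,0,0],"claw":0.2},{"slide":[-0.05,0,0],"angular":[0,0,0],"claw":0.2},{"slide":[-0.09,0,0],"angular":[0,0,0],"claw":0.2},{"slide":[-0.115,0,0],"angular":[0,0,0],"claw":0.2},{"slide":[-0.115,0,0],"angular":[0,0,0],"claw":0.2}]';  python3 go.py .6088 -.0090 .032 90.7
python3 - <<'E'
from h import *
im=ctrl.get_image('scene');save(im,'scene3.png');W=cloud(im)
s=ctrl.get_state();p=s['position'][:2];M=R.from_rotvec(s['tool_rot']).as_matrix();x=M[:2,0]
o=p-.0296*x
P=W.reshape(-1,3);P=P[~np.isnan(P[:,0])];d=P[:,:2]-o;a=d@x;b=d@[-x[1],x[0]]
m=(abs(a)<.02)&(abs(b)<.065)&(P[:,2]>.044)&(P[:,2]<.056)
print('handle',m.sum(),np.percentile(a[m],[2,50,98]).round(4),np.percentile(b[m],[0,2,98,100]).round(4))
m=(a>.07)&(a<.125)&(abs(b)<.04)&(P[:,2]>.0225)&(P[:,2]<.03)
print('tongue',m.sum(),np.percentile(a[m],[2,50,98,100]).round(4),np.percentile(b[m],[0,5,50,95,100]).round(4),np.median(P[m][:,2]))
E
```

```text
time: 7.6
position: [0.5038, 0.0151, 0.0319]
tool_rot: [2.74, 1.536, -0.001]
ft_force: [-0.0, -0.1, -1.8]
grip_width: 0.684
grip_force: 8.0
pos [0.5038 0.0151 0.0319] yaw -121.43 F [-0.  -0.1 -1.8] t 7.6
slide [ 1.369e-01  4.088e-01 -4.000e-04] ang [-4.0000e-04  2.0000e-03 -1.0709e+00]
handle 27 [-0.0074 -0.0004  0.0192] [-0.0525 -0.052  -0.0386 -0.0376]
tongue 144 [0.0705 0.0912 0.122  0.1239] [-0.0395 -0.0348 -0.0037  0.0264  0.0384] 0.024678759253113747
```

```bash
python3 -m inch '[{"slide":[-0.01,0.04,0],"angular":[0,0,-0.09],"claw":0.2},{"slide":[-0.01,0.08,0],"angular":[0,0,-0.18],"claw":0.2},{"slide":[-0.008,0.12,0],"angular":[0,0,-0.27],"claw":0.2},{"slide":[-0.005,0.16,0],"angular":[0,0,-0.36],"claw":0.2},{"slide":[0,0.2,0],"angular":[0,0,-0.45],"claw":0.2},{"slide":[0.005,0.225,0],"angular":[0,0,-0.535],"claw":0.2},{"slide":[0.005,0.225,0],"angular":[0,0,-0.535],"claw":0.2}]';  python3 go.py .6088 -.0090 .032 90.7
```

```text
time: 8.35
position: [0.5541, -0.0116, 0.0321]
tool_rot: [2.497, 1.906, 0.002]
ft_force: [0.0, -0.0, -2.3]
grip_width: 0.684
grip_force: 8.0
pos [ 0.5541 -0.0116  0.0321] yaw -105.29 F [ 0.  -0.  -2.3] t 8.35
slide [0.0675 0.2082 0.0006] ang [ 0.0017 -0.0016 -0.5329]
```

```bash
python3 -m inch '[{"slide":[0,0.04,0],"angular":[0,0,-0.1],"claw":0.2},{"slide":[0.005,0.08,0],"angular":[0,0,-0.2],"claw":0.2},{"slide":[0.015,0.12,0],"angular":[0,0,-0.3],"claw":0.2},{"slide":[0.025,0.16,0],"angular":[0,0,-0.4],"claw":0.2},{"slide":[0.045,0.2,0],"angular":[0,0,-0.5],"claw":0.2},{"slide":[0.067,0.208,0],"angular":[0,0,-0.533],"claw":0.2},{"slide":[0.067,0.208,0],"angular":[0,0,-0.533],"claw":0.2},{"slide":[0.067,0.208,0],"angular":[0,0,-0.533],"claw":0.2}]';  python3 go.py .6088 -.0090 .032 90.7
python3 - <<'E'
from h import *
im=ctrl.get_image('scene');save(im,'scene4.png')
C=np.array([.6065,.1845,.0215]);img=im['color']
for k,th in ((0,122.7),(1,90.7)):
    d=np.array([np.cos(np.radians(th)),np.sin(np.radians(th)),0]);u=np.array([-d[1],d[0],0])
    for w in (-.018,.018):
        p=pix(im,np.array([C-d*.108+u*w,C-d*.15+u*w])).round().astype(int)
        cv2.line(img,tuple(p[0].tolist()),tuple(p[1].tolist()),(255,0,0),1)
cv2.imwrite('pics/scene4c.png',cv2.resize(img[200:320,280:440,::-1],None,fx=5,fy=5,interpolation=0))
E
```

```text
time: 9.15
position: [0.607, -0.0084, 0.0319]
tool_rot: [-2.207, -2.235, 0.001]
ft_force: [0.0, 0.1, -1.9]
grip_width: 0.687
grip_force: 8.0
pos [ 0.607  -0.0084  0.0319] yaw -89.28 F [ 0.   0.1 -1.9] t 9.15
slide [-0.0025  0.007  -0.0004] ang [-0.0015 -0.0001  0.0007]
```

View pics/scene4c.png

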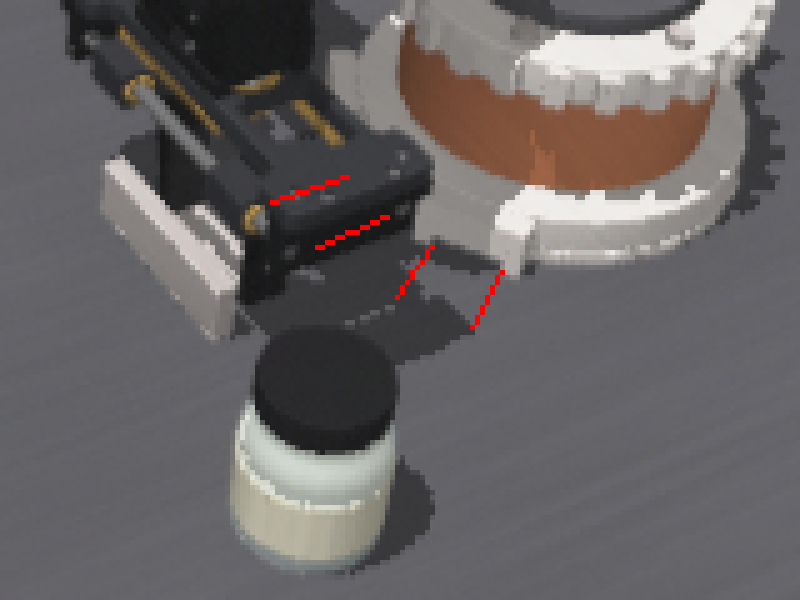

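The crop shows port0's dark slot at about (438–503, 245–270), and it matches my drawn slot lines, so the port fit is good. I'll probe port1.

```bash
python3 -m inch '[{"slide":[0,0.006,0],"angular":[0,0,0],"claw":0.2},{"slide":[0.012,0.006,0],"angular":[0,0,0],"claw":0.2},{"slide":[0.02,0.006,0],"angular":[0,0,0],"claw":0.2},{"slide":[0.028,0.006,0],"angular":[0,0,0],"claw":0.2},{"slide":[0.036,0.006,0],"angular":[0,0,0],"claw":0.2},{"slide":[0.044,0.006,0],"angular":[0,0,0],"claw":0.2}]'; python3 -m inch '[{"slide":[0.008,0,0],"angular":[0,0,0],"claw":0.2},{"slide":[0.016,0,0],"angular":[0,0,0],"claw":0.2}]';python3 go.py .6088 -.0090 .032 90.7
```

```text
time: 9.8
position: [0.609, 0.0022, 0.032]
tool_rot: [2.207, 2.236, -0.0]
ft_force: [-0.2, -0.0, -2.0]
grip_width: 0.686
grip_force: 8.0
time: 10.0
position: [0.609, 0.0061, 0.032]
tool_rot: [2.207, 2.236, -0.0]
ft_force: [-0.4, -0.2, -1.7]
grip_width: 0.684
grip_force: 8.0
pos [0.609  0.0061 0.032 ] yaw -89.27 F [-0.4 -0.2 -1.7] t 10.0
slide [-0.0606 -0.0016  0.0001] ang [-0.      0.0002  0.0011]
```

```bash
python3 -m inch '[{"slide":[0.008,0,0],"angular":[0,0,0],"claw":0.2},{"slide":[0.016,0,0],"angular":[0,0,0],"claw":0.2}]'; python3 -m inch '[{"slide":[0.008,0,0],"angular":[0,0,0],"claw":0.2}]' ; python3 -m inch '[{"slide":[0.008,0,0],"angular":[0,0,0],"claw":0.2}]'
```

```text
time: 10.2
position: [0.609, 0.0101, 0.032]
tool_rot: [2.207, 2.235, -0.0]
ft_force: [-0.4, -0.4, -3.5]
grip_width: 0.688
grip_force: 8.0
time: 10.3
position: [0.6089, 0.0121, 0.032]
tool_rot: [2.207, 2.235, -0.0]
ft_force: [0.6, -0.4, -1.4]
grip_width: 0.683
grip_force: 8.0
time: 10.4
position: [0.6089, 0.0141, 0.032]
tool_rot: [2.207, 2.235, -0.0]
ft_force: [-0.3, -0.0, -1.9]
grip_width: 0.686
grip_force: 8.0
```

```bash
python3 -m inch '[{"slide":[0.006,0,0],"angular":[0,0,0],"claw":0.2}]'; python3 -m inch '[{"slide":[0.006,0,0],"angular":[0,0,0],"claw":0.2}]'
```

```text
time: 10.5
position: [0.6089, 0.0155, 0.032]
tool_rot: [2.207, 2.236, -0.001]
ft_force: [-0.4, -2.0, -2.3]
grip_width: 0.684
grip_force: 8.0
time: 10.6
position: [0.6089, 0.0156, 0.032]
tool_rot: [2.207, 2.234, -0.003]
ft_force: [-0.0, -3.8, -0.9]
grip_width: 0.686
grip_force: 8.0
```

```bash
python3 -m inch '[{"slide":[0.006,0,0],"angular":[0,0,0],"claw":0.2}]'; python3 -m inch '[{"slide":[0.006,0,0],"angular":[0,0,0],"claw":0.2}]'
```

```text
time: 10.7
position: [0.6089, 0.0158, 0.032]
tool_rot: [2.207, 2.233, -0.005]
ft_force: [-0.2, -7.2, -0.7]
grip_width: 0.687
grip_force: 8.0
time: 10.8
position: [0.6088, 0.0159, 0.032]
tool_rot: [2.207, 2.231, -0.007]
ft_force: [-0.6, -8.7, -0.5]
grip_width: 0.683
grip_force: 8.0
```

Port1 also stops the tip at about 16.5 mm and 9 N, so it is closed too. I'll back off and swing round to port0, keeping clear of the jar.

```bash
python3 -m inch '[{"slide":[-0.02,0,0],"angular":[0,0,0],"claw":0.2},{"slide":[-0.05,0,0],"angular":[0,0,0],"claw":0.2},{"slide":[-0.09,0,0],"angular":[0,0,0],"claw":0.2},{"slide":[-0.127,0,0],"angular":[0,0,0],"claw":0.2},{"slide":[-0.127,0,0],"angular":[0,0,0],"claw":0.2}]';  for a in 98.7 106.7 114.7 122.7; do python3 go.py $(python3 -c "
from math import *
a=radians($a);print(.6065-.198*cos(a),.1845-.198*sin(a),.032,$a)"); done
```

```text
time: 11.3
position: [0.6093, -0.0144, 0.0319]
tool_rot: [2.21, 2.232, -0.002]
ft_force: [0.2, -0.2, -2.3]
grip_width: 0.685
grip_force: 8.0
pos [ 0.6093 -0.0144  0.0319] yaw -89.44 F [ 0.2 -0.2 -2.3] t 11.3
slide [ 0.0118  0.1086 -0.0004] ang [-0.0004  0.0024 -0.2713]
pos [ 0.6093 -0.0144  0.0319] yaw -89.44 F [ 0.2 -0.2 -2.3] t 11.3
slide [ 0.035   0.2166 -0.0005] ang [-0.0006  0.0024 -0.538 ]
pos [ 0.6093 -0.0144  0.0319] yaw -89.44 F [ 0.2 -0.2 -2.3] t 11.3
slide [ 0.0731  0.3203 -0.0005] ang [-8.000e-04  2.300e-03 -8.047e-01]
pos [ 0.6093 -0.0144  0.0319] yaw -89.44 F [ 0.2 -0.2 -2.3] t 11.3
slide [ 0.1252  0.4178 -0.0006] ang [-9.0000e-04  2.3000e-03 -1.0713e+00]
```

```bash
python3 -m inch '[{"slide":[0.005,0.054,0],"angular":[0,0,-0.135],"claw":0.2},{"slide":[0.012,0.109,0],"angular":[0,0,-0.271],"claw":0.2},{"slide":[0.022,0.162,0],"angular":[0,0,-0.405],"claw":0.2},{"slide":[0.035,0.217,0],"angular":[0,0,-0.538],"claw":0.2},{"slide":[0.052,0.269,0],"angular":[0,0,-0.67],"claw":0.2},{"slide":[0.073,0.32,0],"angular":[0,0,-0.805],"claw":0.2},{"slide":[0.073,0.32,0],"angular":[0,0,-0.805],"claw":0.2}]'; python3 go.py .711 .0218 .032 122.7
```

```text
time: 12.0
position: [0.6903, 0.0089, 0.032]
tool_rot: [1.689, 2.649, 0.004]
ft_force: [0.4, 1.4, -1.2]
grip_width: 0.683
grip_force: 8.0
pos [0.6903 0.0089 0.032 ] yaw -65.05 F [ 0.4  1.4 -1.2] t 12.0
slide [0.0117 0.0969 0.0003] ang [ 0.004  -0.0021 -0.2585]
```

```bash
python3 -m inch '[{"slide":[0,0.04,0],"angular":[0,0,-0.1],"claw":0.2},{"slide":[0.005,0.08,0],"angular":[0,0,-0.2],"claw":0.2},{"slide":[0.012,0.097,0],"angular":[0,0,-0.26],"claw":0.2},{"slide":[0.012,0.097,0],"angular":[0,0,-0.26],"claw":0.2},{"slide":[0.012,0.097,0],"angular":[0,0,-0.26],"claw":0.2}]'; python3 go.py .711 .0218 .032 122.7
python3 - <<'E'
from h import *
C=np.array([.6065,.1845,.0215])
o=[]
for c in ('scene','top'):
    im=ctrl.get_image(c);save(im,c+'5.png');img=im['color']
    for k,th in ((0,122.7),):
        d=np.array([np.cos(np.radians(th)),np.sin(np.radians(th)),0]);u=np.array([-d[1],d[0],0])
        for w in (-.018,.018):
            p=pix(im,np.array([C-d*.108+u*w,C-d*.13+u*w])).round().astype(int)
            cv2.line(img,tuple(p[0].tolist()),tuple(p[1].tolist()),(255,0,0),1)
    x0,y0=(310,190) if c=='scene' else (190,60)
    o.append(cv2.resize(img[y0:y0+120,x0:x0+80,::-1],None,fx=5,fy=5,interpolation=0))
cv2.imwrite('pics/c5.png',np.hstack(o))
E
```

```text
time: 12.5
position: [0.7092, 0.0205, 0.032]
tool_rot: [-1.508, -2.756, 0.0]
ft_force: [-0.5, -0.5, -1.2]
grip_width: 0.686
grip_force: 8.0
pos [0.7092 0.0205 0.032 ] yaw -57.37 F [-0.5 -0.5 -1.2] t 12.5
slide [ 0.0004  0.0088 -0.0002] ang [-0.0009 -0.0005 -0.0024]
```

View pics/c5.png

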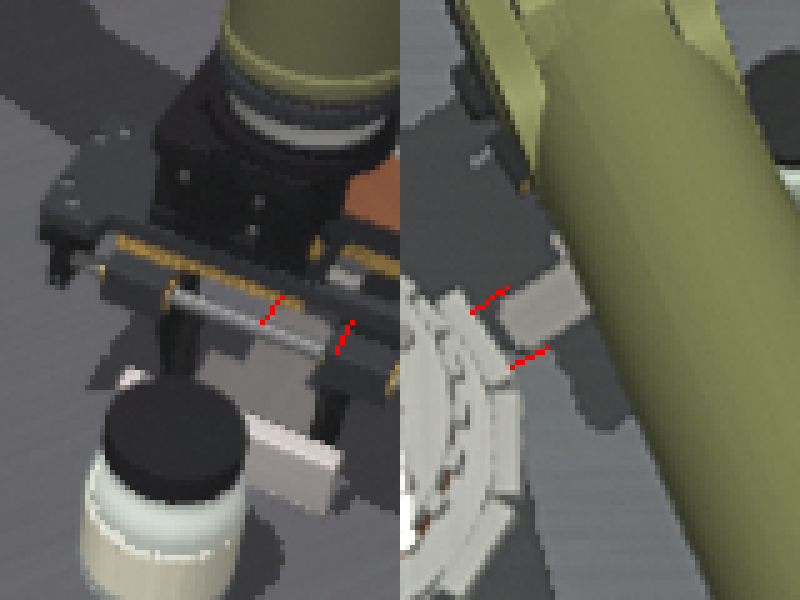

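The right half (top view) shows the tongue at (500–527, 310–347), centred between the slot lines of port0 and about 10 mm out. I'll probe port0.

```bash
python3 -m inch '[{"slide":[0.004,0.004,0],"angular":[0,0,0],"claw":0.2},{"slide":[0.012,0.004,0],"angular":[0,0,0],"claw":0.2},{"slide":[0.02,0.004,0],"angular":[0,0,0],"claw":0.2},{"slide":[0.028,0.004,0],"angular":[0,0,0],"claw":0.2},{"slide":[0.036,0.004,0],"angular":[0,0,0],"claw":0.2},{"slide":[0.044,0.004,0],"angular":[0,0,0],"claw":0.2}]'; python3 -m inch '[{"slide":[0.008,0,0],"angular":[0,0,0],"claw":0.2},{"slide":[0.016,0,0],"angular":[0,0,0],"claw":0.2}]';python3 go.py .711 .0218 .032 122.7
```

```text
time: 13.2
position: [0.7045, 0.0304, 0.032]
tool_rot: [1.507, 2.757, -0.0]
ft_force: [0.4, -0.2, -2.0]
grip_width: 0.687
grip_force: 8.0
time: 13.4
position: [0.7024, 0.0337, 0.032]
tool_rot: [1.507, 2.757, -0.0]
ft_force: [0.3, -0.0, -0.8]
grip_width: 0.686
grip_force: 8.0
pos [0.7024 0.0337 0.032 ] yaw -57.32 F [ 0.3 -0.  -0.8] t 13.4
slide [-0.0588  0.0033  0.0001] ang [-0.0002  0.0001 -0.0006]
```

```bash
python3 -m inch '[{"slide":[0.008,0,0],"angular":[0,0,0],"claw":0.2},{"slide":[0.016,0,0],"angular":[0,0,0],"claw":0.2}]'; python3 -m inch '[{"slide":[0.008,0,0],"angular":[0,0,0],"claw":0.2}]' ; python3 -m inch '[{"slide":[0.008,0,0],"angular":[0,0,0],"claw":0.2}]'; python3 go.py .711 .0218 .032 122.7
```

```text
time: 13.6
position: [0.7002, 0.0371, 0.032]
tool_rot: [1.507, 2.757, -0.0]
ft_force: [-0.5, -0.2, -1.7]
grip_width: 0.689
grip_force: 8.0
time: 13.7
position: [0.6992, 0.0388, 0.032]
tool_rot: [1.507, 2.757, -0.0]
ft_force: [-0.6, 0.3, -2.2]
grip_width: 0.684
grip_force: 8.0
time: 13.8
position: [0.698, 0.0405, 0.032]
tool_rot: [-1.507, -2.757, 0.0]
ft_force: [0.3, -0.4, -2.0]
grip_width: 0.691
grip_force: 8.0
pos [0.698  0.0405 0.032 ] yaw -57.32 F [ 0.3 -0.4 -2. ] t 13.8
slide [-0.0908  0.0033 -0.0001] ang [-0.0002  0.     -0.0007]
```

```bash
python3 -m inch '[{"slide":[0.006,0,0],"angular":[0,0,0],"claw":0.2}]'; python3 -m inch '[{"slide":[0.006,0,0],"angular":[0,0,0],"claw":0.2}]' ; python3 -m inch '[{"slide":[0.006,0,0],"angular":[0,0,0],"claw":0.2}]'; python3 go.py .711 .0218 .032 122.7
```

```text
time: 13.9
position: [0.6972, 0.0418, 0.032]
tool_rot: [-1.507, -2.757, 0.0]
ft_force: [-0.3, -0.2, -1.5]
grip_width: 0.689
grip_force: 8.0
time: 14.0
position: [0.6965, 0.0429, 0.0321]
tool_rot: [1.507, 2.757, -0.0]
ft_force: [0.3, -0.5, -1.1]
grip_width: 0.683
grip_force: 8.0
time: 14.1
position: [0.6957, 0.0441, 0.032]
tool_rot: [1.507, 2.757, -0.0]
ft_force: [0.9, -0.6, -1.0]
grip_width: 0.684
grip_force: 8.0
pos [0.6957 0.0441 0.032 ] yaw -57.32 F [ 0.9 -0.6 -1. ] t 14.1
slide [-1.083e-01  3.400e-03  1.000e-04] ang [-0.0002  0.0003 -0.0008]
```

```bash
python3 -m inch '[{"slide":[0.006,0,0],"angular":[0,0,0],"claw":0.2},{"slide":[0.012,0,0],"angular":[0,0,0],"claw":0.2}]'; python3 -m inch '[{"slide":[0.006,0,0],"angular":[0,0,0],"claw":0.2},{"slide":[0.012,0,0],"angular":[0,0,0],"claw":0.2}]'
```

```text
time: 14.3
position: [0.6941, 0.0467, 0.032]
tool_rot: [1.507, 2.757, -0.0]
ft_force: [0.9, -0.4, -2.6]
grip_width: 0.692
grip_force: 8.0
time: 14.5
position: [0.6924, 0.0493, 0.032]
tool_rot: [-1.507, -2.757, 0.0]
ft_force: [-0.3, -0.2, -1.4]
grip_width: 0.683
grip_force: 8.0
```

```bash
python3 -m inch '[{"slide":[0.006,0,0],"angular":[0,0,0],"claw":0.2},{"slide":[0.012,0,0],"angular":[0,0,0],"claw":0.2}]'; python3 -m inch '[{"slide":[0.006,0,0],"angular":[0,0,0],"claw":0.2},{"slide":[0.012,0,0],"angular":[0,0,0],"claw":0.2}]'; python3 go.py .711 .0218 .032 122.7
```

```text
time: 14.7
position: [0.6908, 0.0518, 0.032]
tool_rot: [1.507, 2.757, -0.0]
ft_force: [0.5, -0.1, -2.1]
grip_width: 0.682
grip_force: 8.0
time: 14.9
position: [0.6892, 0.0543, 0.032]
tool_rot: [1.507, 2.757, -0.0]
ft_force: [-0.3, -0.7, -1.2]
grip_width: 0.689
grip_force: 8.0
pos [0.6892 0.0543 0.032 ] yaw -57.32 F [-0.3 -0.7 -1.2] t 14.9
slide [-1.566e-01  3.300e-03  1.000e-04] ang [-0.0001  0.0002 -0.0007]
```

It has gone past 30 mm with no resistance, so port0 is open. I'll continue to the shoulders.

```bash
python3 -m inch '[{"slide":[0.006,0,0],"angular":[0,0,0],"claw":0.2},{"slide":[0.012,0,0],"angular":[0,0,0],"claw":0.2},{"slide":[0.018,0,0],"angular":[0,0,0],"claw":0.2}]'; python3 -m inch '[{"slide":[0.006,0,0],"angular":[0,0,0],"claw":0.2},{"slide":[0.012,0,0],"angular":[0,0,0],"claw":0.2}]'
```

```text
time: 15.2
position: [0.6868, 0.0581, 0.0321]
tool_rot: [1.507, 2.757, -0.0]
ft_force: [0.4, 0.4, -0.7]
grip_width: 0.684
grip_force: 8.0
time: 15.4
position: [0.6851, 0.0606, 0.032]
tool_rot: [1.507, 2.757, -0.0]
ft_force: [0.1, -1.1, -2.1]
grip_width: 0.684
grip_force: 8.0
```

```bash
python3 -m inch '[{"slide":[0.006,0,0],"angular":[0,0,0],"claw":0.2},{"slide":[0.012,0,0],"angular":[0,0,0],"claw":0.2}]'; python3 -m inch '[{"slide":[0.006,0,0],"angular":[0,0,0],"claw":0.2}]'; python3 -m inch '[{"slide":[0.006,0,0],"angular":[0,0,0],"claw":0.2}]'; python3 go.py .711 .0218 .032 122.7
```

```text
time: 15.6
position: [0.6835, 0.0631, 0.032]
tool_rot: [1.507, 2.757, -0.0]
ft_force: [-0.0, -0.2, -2.3]
grip_width: 0.689
grip_force: 8.0
time: 15.7
position: [0.6827, 0.0644, 0.032]
tool_rot: [1.507, 2.757, -0.0]
ft_force: [-0.4, -0.0, -1.8]
grip_width: 0.682
grip_force: 8.0
time: 15.8
position: [0.6819, 0.0657, 0.032]
tool_rot: [1.507, 2.757, -0.0]
ft_force: [-1.0, -0.1, -2.1]
grip_width: 0.687
grip_force: 8.0
pos [0.6819 0.0657 0.032 ] yaw -57.32 F [-1.  -0.1 -2.1] t 15.8
slide [-2.106e-01  3.200e-03  1.000e-04] ang [-0.0001  0.0001 -0.0007]
```

```bash
python3 -m inch '[{"slide":[0.006,0,0],"angular":[0,0,0],"claw":0.2}]'; python3 -m inch '[{"slide":[0.006,0,0],"angular":[0,0,0],"claw":0.2}]'; python3 -m inch '[{"slide":[0.004,0,0],"angular":[0,0,0],"claw":0.2}]'
```

```text
time: 15.9
position: [0.681, 0.0669, 0.032]
tool_rot: [-1.507, -2.757, 0.0]
ft_force: [-0.4, 0.1, -1.2]
grip_width: 0.69
grip_force: 8.0
time: 16.0
position: [0.6808, 0.0672, 0.0321]
tool_rot: [1.507, 2.755, -0.001]
ft_force: [2.4, -3.0, -3.5]
grip_width: 0.686
grip_force: 8.0
time: 16.1
position: [0.6808, 0.0672, 0.0322]
tool_rot: [1.507, 2.754, -0.002]
ft_force: [3.0, -3.6, -2.4]
grip_width: 0.684
grip_force: 8.0
```

```bash
python3 -m inch '[{"slide":[0.004,0,0],"angular":[0,0,0],"claw":0.2}]'; python3 -m inch '[{"slide":[0.004,0,0],"angular":[0,0,0],"claw":0.2}]'
```

```text
time: 16.2
position: [0.6807, 0.0673, 0.0322]
tool_rot: [1.508, 2.752, -0.002]
ft_force: [3.7, -5.0, -1.8]
grip_width: 0.684
grip_force: 8.0
time: 16.3
position: [0.6806, 0.0673, 0.0324]
tool_rot: [1.508, 2.751, -0.002]
ft_force: [4.8, -5.9, -3.4]
grip_width: 0.683
grip_force: 8.0
```

The gauge hit its stop at 54.4 mm of travel, about 1.5 mm beyond my 53 mm estimate for home, so the shoulders have seated. I'll ease off, lower, release and lift straight up.

```bash
python3 -m inch '[{"slide":[-0.008,0,0.002],"angular":[0,0,0],"claw":0.2},{"slide":[-0.008,0,0.002],"angular":[0,0,0],"claw":0.2},{"slide":[-0.008,0,0.002],"angular":[0,0,0],"claw":0.6},{"slide":[-0.008,0,0.002],"angular":[0,0,0],"claw":0.7},{"slide":[-0.008,0,0.002],"angular":[0,0,0],"claw":0.7},{"slide":[-0.008,0,0.002],"angular":[0,0,0],"claw":0.7}]'; python3 -m inch '[{"slide":[-0.008,0,-0.03],"angular":[0,0,0],"claw":0.7},{"slide":[-0.008,0,-0.08],"angular":[0,0,0],"claw":0.7},{"slide":[-0.008,0,-0.16],"angular":[0,0,0],"claw":0.7},{"slide":[-0.02,0,-0.3],"angular":[0,0,0],"claw":0.7},{"slide":[-0.1,0,-0.5],"angular":[0,0,0],"claw":0.7},{"slide":[-0.2,0,-0.7],"angular":[0,0,0],"claw":0.7},{"slide":[-0.4,0,-0.8],"angular":[0,0,0],"claw":0.7},{"slide":[-0.6,0,-0.8],"angular":[0,0,0],"claw":0.7},{"slide":[-0.6,0,-0.8],"angular":[0,0,0],"claw":0.7}]'
python3 - <<'E'
from h import *
C=np.array([.6065,.1845]);th=np.radians(122.7);d=np.array([np.cos(th),np.sin(th)])
o=[]
for c in ('scene','top'):
    im=ctrl.get_image(c);save(im,c+'6.png');W=cloud(im)
    g,y,s=gauge(W,c0=C-d*.165,yaw0=th,rad=.06)
    print(c,g.round(4),np.degrees(y).round(1),s,'r',((C-g)@d).round(4),'lat',((C-g)@[-d[1],d[0]]).round(4))
    x0,y0=(310,190) if c=='scene' else (190,60)
    o.append(cv2.resize(im['color'][y0:y0+120,x0:x0+80,::-1],None,fx=5,fy=5,interpolation=0))
cv2.imwrite('pics/c6.png',np.hstack(o))
E
```

```text
time: 16.9
position: [0.6793, 0.0702, 0.0316]
tool_rot: [-1.505, -2.757, -0.001]
ft_force: [-1.0, -0.1, -0.0]
grip_width: 0.839
grip_force: 0.3
time: 17.8
position: [0.7635, -0.0656, 0.2341]
tool_rot: [1.516, 2.744, -0.002]
ft_force: [0.3, -1.0, 0.3]
grip_width: 0.851
grip_force: 0.0
scene [0.6836 0.0654] 122.0 (0.09859749674797058, 0.07249844819307327) r 0.1419 lat 0.0006
top [0.683  0.0668] 122.8 (0.09853418916463852, 0.07031190395355225) r 0.1404 lat 0.0008
```

View pics/c6.png

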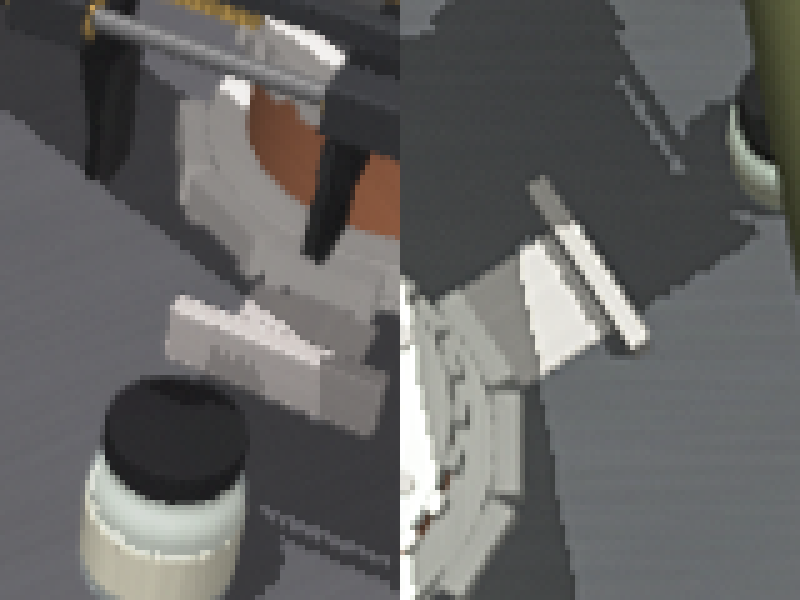

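In both halves the blade's shoulders lie against port0's face and the handle is square to it. One last numeric check with the boss tops left out, then I hand in if it passes.

Run:
```python
from h import *
C=np.array([.6065,.1845]);th=np.radians(122.7);d=np.array([np.cos(th),np.sin(th)])
R_=[]
for c in ('scene','top'):
    g,y,s=gauge(cloud(ctrl.get_image(c)),c0=C-d*.175,yaw0=th,rad=.056)
    r=(C-g)@d;R_.append(r);print(c,np.degrees(y).round(1),s,'r',r.round(4),'lat',((C-g)@[-d[1],d[0]]).round(4))
s=ctrl.get_state();print(s['time'],s['qd'].round(3).max(),s['ft_force'].round(1))
if abs(np.mean(R_)-.170)<.004: print(ctrl.close_job())
```

```text
scene 123.9 (0.10067599266767502, 0.015974165871739388) r 0.1708 lat -0.0004
top 122.8 (0.09884477406740189, 0.012277480214834213) r 0.1695 lat 0.0013
18.0 0.026 [-0.5  1.7  0.3]
the job is handed in; nothing more can be done
None
```

The open port is port0, the right-hand one: ports 1 and 2 each stopped the blade about 16 mm in. The gauge is fully home there with its shoulders against the port, contact forces read under 10 N, and the job was handed in at about 18 s.

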